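# Clamp a freshly glued pendant in the cam-lever glue press

### The job

A freshly glued pendant lies in the compartment of the blue glue press. Slide the press's flat cover fully home over the compartment first, then swing the cam lever by its red grip up until it stands straight up, where the cam lifts highest and squeezes the pendant against the cover; do not leave it leaning short of upright or past it. A spring throws the lever back, so finish while still holding it there, and leave the white glue bottle and the red thread spool standing where they are.

Things in the scene. Friction and masses are not known exactly. Their poses are not given: they have to be found in the camera images.
- glue_press: blue bench press fixed to the table, 75 mm high; origin on the table under the centre of its 46 x 46 mm compartment; z up, front (-x) towards the robot, yawed up to 0.35 rad. Foot plate 100 mm in x; in y from -50 to +115 mm. Two rails along y (lips' inner edges at x = -31 and +31 mm, lip tops 75 mm high) carry the cover; the lever is on the -y side
- cover_slide (a joint): slide of the flat cover, m: 0 = fully home over the compartment against its stop, 0.062 = fully open; it grows as the cover moves along the press's +y. Slides stiffly (about 1.5 N) and stays where it is left
- press_cover: the flat aluminium cover with cork underside, 66 (x) x 60 (y) x 6 mm, running in the rails, its top 70 mm above the table; origin at the centre of its underside, 64 mm above the table; axes as the press. A round black knob stands on its middle
- cover_knob (a point): centre of the gripping part of the cover's black upright round knob, 84 mm above the table; knob 18 mm in diameter, its top 97 mm above the table (27 mm above the cover)
- lever_angle (a joint): angle of the cam lever, rad: 0 = resting on its stop, pointing to the press's front (-x), 15 degrees above level; grows as it swings up; 1.309 = straight up, the cam's highest lift; 1.76 = end stop, past the highest lift. A return spring and the lever's weight always pull it back to 0, with 2 to 3 N at the grip
- press_lever: the steel cam lever (rod 9 mm thick), swinging in the press's x-z plane 57 mm to the -y side of the press's origin, with its red grip; origin on the pivot axis. The grip is a level cylinder along the press's y, 22 mm in diameter and 38 mm long, on the outer (-y) side of the lever's end; it revolves freely on its pin, so it need not turn in the hand as the lever swings
- lever_pivot (a point): point on the lever's level pivot axis (the press's y), 32 mm above the table, level in y with the middle of the red grip: 84 mm to the -y side of the press's origin
- pendant: round brass pendant with green glass front, 32 mm in diameter, 8 mm thick, lying loose face up on the spring platen in the press's compartment; origin at the centre of its underside, its top nearly 3 mm below the cover's underside while the lever rests. If the lever is raised first it blocks the cover. With the cover home, the last two thirds of the lever's swing squeezes it
- glue_bottle: white glue bottle, 33 mm in diameter, 102 mm high, standing loose to the left; origin at its underside. Leave it alone
- red_spool: red thread spool with white flanges, 36 mm in diameter, 44 mm high, standing loose beyond the left end of the press; origin at its underside. Leave it alone
- lever_grip (a point): centre of the lever's red revolving grip, 95 mm from the pivot axis; at rest 57 mm above the table and 92 mm in front of the pivot, upright 127 mm above the table straight over the pivot; 84 mm to the -y side of the press's origin
Mind the look-alikes: they are no part of the job. Of the things shaped like the pendant, the brass one is meant.

How it is judged:
By the outcome, as a careful person would: the job done as asked, in the order asked, and still so for the second after the job is handed in, while the arm keeps its last pose, push and grip.
It also fails if it takes over 38 s, if anything falls off the work surface, if the arm or the gripper's body presses on something with over 40 N, if the wrist force passes 120 N, or if a joint passes its speed limit or range.

### The arm

A 6-joint arm with a two-finger parallel gripper is mounted at the origin on a cart in front of the work surface, level with it; the furniture and walls round the work are solid. World frame = base frame: x ahead of the robot, y to its left, z up, the work surface at z = 0. Lengths are in m, angles in rad, forces in N, time in s.
With the tool pointing down it reaches from about 0.35 to 0.775 m from the base axis. Payload 5.5 kg.
Tool frame: the origin (TCP) lies at the very end of the fingers, on their centre line; the grasp point (between the pads) lies 19 mm behind it (env.grip_point_offset is the distance from the TCP to the grasp point, in m); z points along the fingers, y is the line along which they close (so a half turn about z gives the same grasp; the last joint's range is limited). The gripper opens to 85 mm and grips with 20 to 120 N. Pads are 22 mm wide; open, the fingers measure 114 mm over their backs; the gripper's body (76 mm by 85 mm) begins 54 mm behind the grasp point. The pads swing forward as they close: fully open they stand 13 mm farther back than shut.
Start: joints at [1.063, 0.313, 0.046, 1.304, 0, 1.431], TCP at [0.207, 0.537, 0.231] pointing down, gripper open.
Joint ranges: [-2.76, 2.76], [-0.86, 1.69], [-1.03, 1.26], [-2.2, 2.34], [-1.47, 1.5], [-3.14, 3.14]. Speed limits (rad/s): [2.57, 2.57, 3.14, 3.14, 3.14, 3.14].

### API

Orientations are given as a unit quaternion [w, x, y, z].
In Python, from workcell import sensors, imaging, workorder, env gives the robot as it stands.
- The arm moves only by the shell command python3 -m handwheel 'ROWS' [FORCE]. ROWS is JSON, a list of rows, each a list of 5 numbers: the shift along the tool's x, y, z in mm, then the turn about the tool's z in rad, then the opening, from 0 (shut) to 1 (fully open). A call has 1 to 8 rows; each row is the pose to reach, as a shift and turn from the pose commanded when the call began, along the tool's axes at that moment; what a row does not reach only later rows make up. A row lasts 1/10 s, in which the tool goes at most 50 mm and 8.59 degrees, less where a joint would pass 70% of its speed; a pose out of reach is approached as far as the arm can. A call with a gripper value outside its range is refused whole. The fingers move at their own pace and stop on an object; FORCE is the grip in N (left out, the last holds). Time passes only in rows, so rows that repeat a pose let the fingers close. It gives the time, the measured TCP pose, the force, the opening and the grip force at its end, in the units of the state.
- sensors.get_state(): the state, without advancing time (a new reading comes with each control period).
- imaging.read_camera(name): name is "scene" or "top" or "wrist"; returns a dict with "color" (400x640x3 uint8, blue, green, red), "z_map" (400x640 float32, m along the optical axis (not along the pixel's ray), 0 where there is no reading), "fx", "fy", "cx", "cy" (pixels), "xyz" and "rotation" of the camera in the world. Camera axes: x right, y down, z forward; pixel columns grow to the right and rows downward; lengths in m; the calibration is good to about 2 mm. A picture is of the moment at which its call begins.
- workorder.hand_in(): hands the job in; it is judged then, once.
The state is a dict: "clock": time; "joint_pos": joint angles; "qvel": joint speeds; "tau": joint torques, N m; "tcp_pos": TCP position; "orientation": TCP orientation; "wrist_force": force on the tool from outside, world axes, zero at the start; "ft_torque": the same for the moment, N m; "finger_gap": finger opening in m; "grip_force": force on a finger pad.
Only numpy, scipy, OpenCV 4.12 (cv2) and the standard library are available. Lean on these libraries where they do the work, as an engineer would, in place of code of your own. Each camera call takes 0.05 s, during which the arm holds its last target. There are 200 camera calls.

## Working session

There is one attempt and no reset: what is moved stays moved. The work goes in short steps, Python scripts to look and compute and a shell command to move; the robot and the scene stay as the last step left them, time stands still between calls to the robot, and variables do not carry over. Pictures are saved under pics/ and viewed, at most 10 in all, crops included, and the job is handed in when it is done.

```bash
ls; mkdir -p pics
cat > h.py <<'E'
import numpy as np, cv2
from workcell import sensors, imaging, workorder, env
def world(c):
    z=c["z_map"]; v,u=np.mgrid[:400,:640]
    P=np.stack([(u-c["cx"])/c["fx"]*z,(v-c["cy"])/c["fy"]*z,z],-1)
    W=P@np.array(c["rotation"]).reshape(3,3).T+np.array(c["xyz"]); W[z==0]=np.nan
    return W
E
python3 - <<'E'
from h import *
for n in("scene","top"):
    c=imaging.read_camera(n); cv2.imwrite(f"pics/{n}1.png",c["color"]); np.savez(f"{n}.npz",**c); print(n,c["xyz"],c["rotation"])
s=sensors.get_state(); print(s, env.grip_point_offset)
E
```

```text
pics
scene [-0.0523231  -0.05536787  0.61737095] [-0.39962342  0.77895216 -0.42410711  0.23166314]
top [0.43339544 0.32221652 1.0371004 ] [ 0.06141039 -0.70164653  0.70820074 -0.04870953]
{'clock': 0.1, 'joint_pos': array([ 1.06336368e+00,  3.13969641e-01,  4.51121721e-02,  1.30363984e+00,
       -2.09216765e-05,  1.43119191e+00]), 'qvel': array([-0.00014881, -0.00138292,  0.00311752, -0.00081019,  0.00063151,
        0.0004456 ]), 'tau': array([ 2.31988575e-03, -4.81725240e+01,  2.99244332e+01,  1.27540759e-02,
       -2.07869712e-04,  9.13221498e-06]), 'tcp_pos': array([0.2065538 , 0.53612253, 0.23048085]), 'orientation': array([-2.60456572e-04,  1.82878997e-01,  9.83135061e-01, -8.09694779e-04]), 'wrist_force': array([-0.02506072, -0.15882724,  0.72300219]), 'ft_torque': array([ 0.01211679, -0.01988946,  0.07670215]), 'grip_force': 0.0, 'finger_gap': 0.08560093007266732} 0.0187
```

View pics/scene1.png

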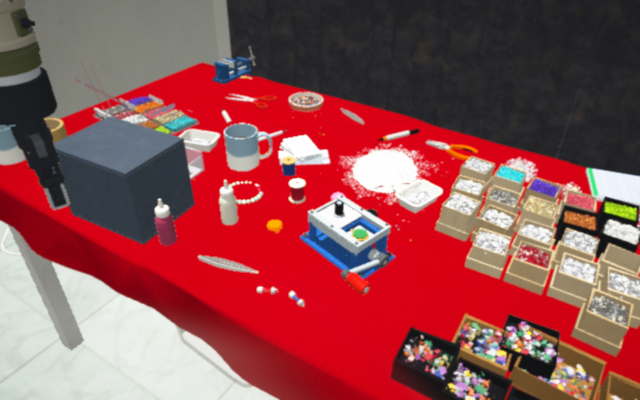

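View pics/top1.png

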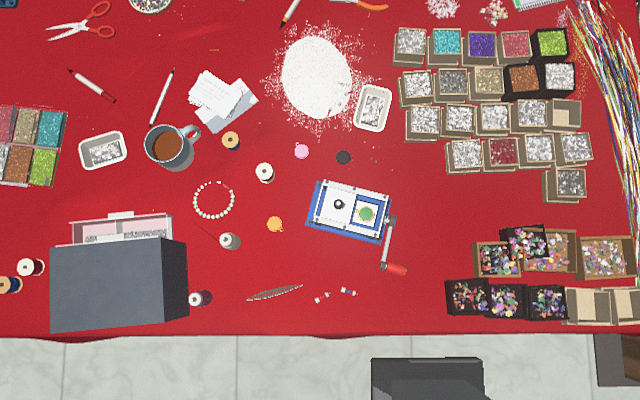

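The scene view shows the blue press at about (350,235), with the black knob at (338,207), the green pendant at (360,235) and the red grip at (357,284). The bottle is at (228,203) and the spool at (297,190). In the top view the knob is at (338,204), the pendant at (367,213), the grip at (395,268), the spool at (265,172) and the bottle at (229,240). The pink, black and orange discs on the table are look-alikes. The pendant that counts is the one inside the press.

```bash
cat > h.py <<'E'
import numpy as np, cv2
from scipy.spatial.transform import Rotation as R
from workcell import sensors, imaging, workorder, env
def world(c):
    z=c["z_map"]; v,u=np.mgrid[:400,:640]
    P=np.stack([(u-c["cx"])/c["fx"]*z,(v-c["cy"])/c["fy"]*z,z],-1)
    q=np.array(c["rotation"]); W=P@R.from_quat(q[[1,2,3,0]]).as_matrix().T+np.array(c["xyz"]); W[z==0]=np.nan
    return W
E
python3 - <<'E'
from h import *
c=dict(np.load("top.npz")); W=world(c); hsv=cv2.cvtColor(c["color"],cv2.COLOR_BGR2HSV)
box=np.zeros((400,640),bool); box[165:285,295:415]=1
z=W[...,2]
print("table",np.nanmedian(z[280:300,200:240]))
X=W[box&(z>.088)&(z<.105)]; print("knob",len(X),X.mean(0),np.median(X,0))
m=(box&(z>.062)&(z<.082)); X=W[m][:,:2].astype(np.float32); r=cv2.minAreaRect(X); print("rails/cover",r,len(X))
g=box&(z>.03)&(z<.09); g[:255]=0
X=W[g&(hsv[...,1]>120)]; print("grip",len(X),X.mean(0),X.min(0),X.max(0)); r=cv2.minAreaRect(X[:,:2].astype(np.float32)); print(r)
gm=box&(hsv[...,0]>40)&(hsv[...,0]<80)&(hsv[...,1]>100); print("pend",gm.sum(),np.median(W[gm],0))
for n,(u,v) in dict(spool=(265,168),bottle=(229,238)).items():
    b=np.zeros_like(box); b[v-15:v+15,u-15:u+15]=1; X=W[b&(z>.03)]; print(n,np.median(X,0),X.max(0))
s=c["color"][160:290,290:420]; cv2.imwrite("pics/crop.png",cv2.resize(s,None,fx=4.5,fy=4.5,interpolation=2))
E
```

```text
table 0.002321926112206718
knob 71 [0.57201761 0.29667216 0.09641203] [0.57130517 0.29694315 0.09672283]
rails/cover ((0.5412448048591614, 0.23803821206092834), (0.23359085619449615, 0.12444737553596497), 54.57607650756836) 2355
grip 224 [0.44714061 0.1859753  0.06431539] [0.43344237 0.16518934 0.05383512] [0.46080759 0.21363041 0.07088124]
((0.44833922386169434, 0.1884206384420395), (0.048032406717538834, 0.02172918990254402), 74.45901489257812)
pend 0 [nan nan nan]
spool [0.64910994 0.44676009 0.04359606] [0.66652861 0.46387991 0.04845023]
bottle [0.50399596 0.5111399  0.07620925] [0.52109554 0.52959668 0.10063448]
  return _methods._mean(a, axis=axis, dtype=dtype,
  ret = um.true_divide(
```

View pics/crop.png

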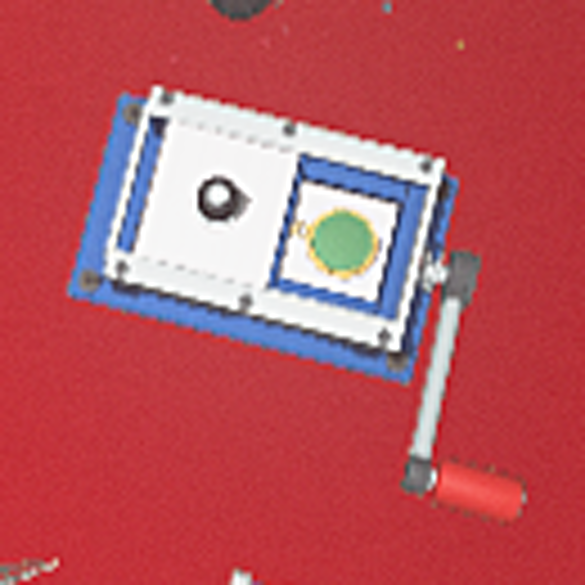

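The crop confirms the brass pendant with green glass in the press compartment at (345,240). The cover is open to the left with its knob at (220,200), and the red grip is at (480,490). Next I measure the yaw.

Run:
```python
from h import *
c=dict(np.load("top.npz")); W=world(c); hsv=cv2.cvtColor(c["color"],cv2.COLOR_BGR2HSV)
z=W[...,2]; box=np.zeros((400,640),bool); box[178:240,310:392]=1
m=box&(z>.066)&(z<.080); n,l,st,_=cv2.connectedComponentsWithStats(m.astype(np.uint8)); k=1+st[1:,4].argmax()
r=cv2.minAreaRect(W[l==k][:,:2].astype(np.float32)); print(r,st[k]); print(cv2.boxPoints(r))
b=box&(hsv[...,0]>100)&(hsv[...,0]<125)&(hsv[...,1]>120)&(z<.03); r=cv2.minAreaRect(W[b][:,:2].astype(np.float32)); print("foot",r,b.sum(),np.median(z[b]),cv2.boxPoints(r))
p=np.zeros_like(box); p[202:226,352:380]=1; p&=(hsv[...,0]>35)&(hsv[...,0]<95)&(hsv[...,1]>60)&(hsv[...,2]>60); print("pend",p.sum(),np.median(W[p],0))
g=(hsv[...,1]>150)&(z>.05)&(z<.09); g[:255]=0;g[285:]=0;g[:,:380]=0;g[:,412:]=0
X=W[g]; print(len(X)); print(cv2.minAreaRect(X[:,:2].astype(np.float32)),cv2.minAreaRect(np.argwhere(g).astype(np.float32)))
t=np.array(sensors.get_state()["tcp_pos"])
```

```text
((0.5663140416145325, 0.27234822511672974), (0.13457022607326508, 0.08692128211259842), 74.7615966796875) [ 313  180   76   58 1830]
[[0.5066965  0.21885183]
 [0.5905617  0.19600579]
 [0.62593156 0.32584462]
 [0.5420664  0.34869066]]
foot ((0.5668308138847351, 0.2739781141281128), (0.16253402829170227, 0.09725682437419891), 75.0822525024414) 516 0.007707952439384491 [[0.49892062 0.20796862]
 [0.5928995  0.18293157]
 [0.634741   0.3399876 ]
 [0.5407621  0.36502466]]
pend 137 [0.55778752 0.2407728  0.0608393 ]
215
((0.4473096430301666, 0.1851898431777954), (0.03722257539629936, 0.0214927326887846), 74.5419921875) ((268.98077392578125, 395.59619140625), (19.733802795410156, 11.050930976867676), 74.74488067626953)
```

```bash
cat >> h.py <<'E'
O=np.array([.558,.2425,0]); YAW=-.2615
PR=R.from_euler("z",YAW).as_matrix()
def press(p): return O+PR@np.array(p)
def to(p,yang=YAW):
    s=sensors.get_state(); q=np.array(s["orientation"]); M=R.from_quat(q[[1,2,3,0]]).as_matrix()
    ty=M[:,1]; d=yang-np.arctan2(ty[1],ty[0]); d=(d+np.pi/2)%np.pi-np.pi/2
    d0=M.T@(np.array(p)-s["tcp_pos"])*1000
    print("shift",d0.round(1),"turn",round(-d,3),"q",s["joint_pos"].round(2),"F",s["wrist_force"].round(1),"press-frame tcp",((PR.T@(s["tcp_pos"]-O))*1000).round(1),"t",s["clock"])
E
python3 -c "
from h import *
k=np.array([.5718,.2968,0]);print((PR.T@(k-O)).round(4))
to(press([0.0,.090,.080]))"
```

```text
[-0.0007  0.056   0.    ]
shift [-424.   -57.9  150.5] turn 1.464 q [ 1.06  0.31  0.05  1.3  -0.    1.43] F [-0.  -0.2  0.7] press-frame tcp [-415.4  192.8  230.5] t 0.1
```

```bash
python3 -m handwheel '[[-45,-6,0,0.14,0],[-90,-12,0,0.28,0],[-135,-18,0,0.42,0],[-180,-24,0,0.56,0],[-225,-30,0,0.7,0],[-270,-36,0,0.84,0],[-315,-42,0,0.98,0],[-360,-48,0,1.12,0]]' 40; python3 -c "
from h import *
to(press([0.0,.090,.080]))"
```

```text
clock: 0.9
tcp_pos: [0.5267, 0.3611, 0.2308]
orientation: [-0.0, 0.679, 0.734, -0.0]
wrist_force: [-0.5, 0.2, -0.3]
finger_gap: 0.0003
grip_force: 0.0
shift [-35.8  52.1 150.8] turn 0.339 q [0.48 0.44 0.23 1.36 0.   1.97] F [-0.5  0.2 -0.3] press-frame tcp [-60.9 106.5 230.8] t 0.9
```

```bash
python3 -m handwheel '[[-18,26,0,0.12,0],[-36,52,0,0.24,0],[-36,52,40,0.34,0],[-36,52,80,0.34,0],[-36,52,115,0.34,0],[-36,52,140,0.34,0],[-36,52,140,0.34,0]]'
python3 - <<'E'
from h import *
to(press([0.0,.090,.080]))
c=imaging.read_camera("scene"); cv2.imwrite("pics/s2.png",cv2.resize(c["color"][140:320,230:430],None,fx=3,fy=3))
E
```

```text
clock: 1.6
tcp_pos: [0.5769, 0.3292, 0.0861]
orientation: [-0.001, 0.792, 0.611, -0.005]
wrist_force: [-0.6, -0.8, -0.1]
finger_gap: -0.0002
grip_force: 0.0
shift [1.4 4.2 6. ] turn 0.004 q [0.4  0.56 0.07 1.09 0.   2.23] F [-0.6 -0.8 -0.1] press-frame tcp [-4.2 88.6 86.1] t 1.6
```

View pics/s2.png

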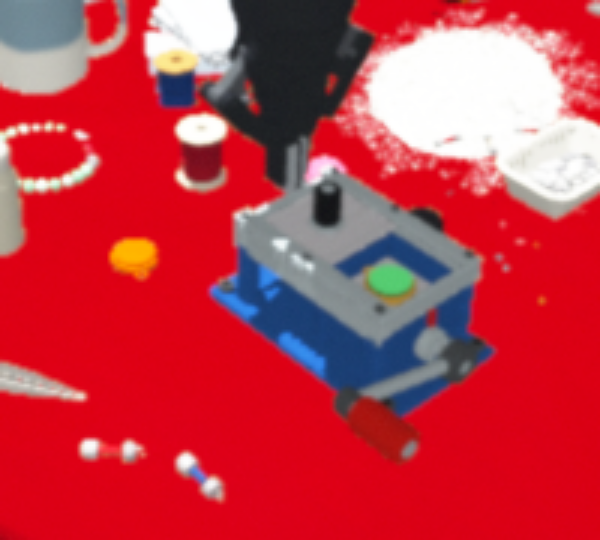

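The shut fingers are at (290,165), behind the black knob at (327,203), and clear of the spool at (200,150). Now I push along -y.

```bash
python3 -m handwheel '[[0,4,6,0,0],[-10,4,6,0,0],[-20,4,6,0,0],[-30,4,6,0,0],[-40,4,6,0,0],[-50,4,6,0,0],[-57,4,6,0,0],[-63,4,6,0,0]]'; python3 -c "
from h import *
to(press([0.0,.020,.080]))"
```

```text
clock: 2.45
tcp_pos: [0.5679, 0.2681, 0.0856]
orientation: [-0.0, 0.792, 0.611, 0.0]
wrist_force: [0.7, 2.4, 1.3]
finger_gap: -0.0
grip_force: 0.8
shift [-7.3 -3.   5.6] turn 0.004 q [ 0.31  0.49 -0.06  1.03  0.    2.14] F [0.7 2.4 1.3] press-frame tcp [ 3.  27.3 85.6] t 2.45
```

```bash
python3 -m handwheel '[[-3,-2,0,0,0],[-6,-2,0,0,0],[-7,-2,0,0,0]]'; python3 -m handwheel '[[-2,0,0,0,0],[-2,0,0,0,0]]';python3 -m handwheel '[[-2,0,0,0,0],[-2,0,0,0,0]]'; python3 -c "
from h import *
to(press([0.0,.020,.080]))"
```

```text
clock: 2.75
tcp_pos: [0.5642, 0.2628, 0.0853]
orientation: [-0.0, 0.792, 0.611, 0.0]
wrist_force: [1.4, 4.0, 0.4]
finger_gap: -0.0001
grip_force: 1.8
clock: 2.95
tcp_pos: [0.5642, 0.2626, 0.0854]
orientation: [-0.001, 0.791, 0.611, 0.002]
wrist_force: [2.2, 7.1, -0.2]
finger_gap: -0.0001
grip_force: 3.7
clock: 3.15
tcp_pos: [0.5642, 0.2625, 0.0855]
orientation: [-0.002, 0.791, 0.612, 0.003]
wrist_force: [2.9, 12.0, -2.1]
finger_gap: 0.0001
grip_force: 6.3
shift [-1.  -0.8  5.5] turn 0.007 q [ 0.3   0.48 -0.08  1.01  0.01  2.13] F [ 2.9 12.  -2.1] press-frame tcp [ 0.8 20.9 85.5] t 3.15
```

The stop is reached: the force rises while the cover no longer moves. I back off, lift, and travel to the lever grip.

```bash
python3 -m handwheel '[[8,0,0,0,0],[14,0,-10,0,0],[14,0,-50,0,0],[-10,-25,-65,0,0.5],[-45,-60,-65,0,0.7],[-80,-92,-65,0,0.7],[-104,-92,-65,0,0.7],[-104,-92,-65,0,0.7]]'
python3 - <<'E'
from h import *
to(press([-.092,-.084,.038]))
c=imaging.read_camera("top"); W=world(c); z=W[...,2]; b=np.zeros((400,640),bool); b[180:235,315:390]=1
X=W[b&(z>.088)&(z<.1)]; print(len(X),(PR.T@(np.median(X,0)-O)).round(4))
d=imaging.read_camera("scene")
cv2.imwrite("pics/s3.png",np.hstack([cv2.resize(a,(400,360)) for a in (c["color"][170:290,290:424],d["color"][170:310,270:425])]))
E
```

```text
clock: 3.95
tcp_pos: [0.4459, 0.1795, 0.151]
orientation: [0.0, 0.792, 0.61, -0.001]
wrist_force: [1.2, 0.1, -0.2]
finger_gap: 0.0594
grip_force: 0.0
shift [6.10e+00 1.00e-01 1.13e+02] turn 0.003 q [ 0.22  0.18 -0.34  1.06 -0.    2.05] F [ 1.2  0.1 -0.2] press-frame tcp [-92.  -89.9 151. ] t 3.95
69 [-0.0005 -0.0009  0.0966]
```

View pics/s3.png

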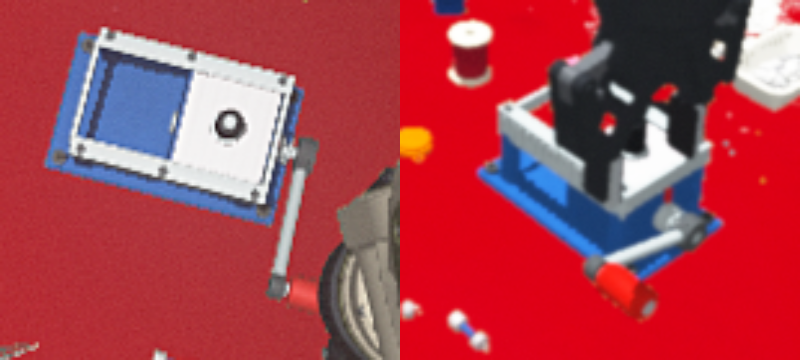

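The cover is home: the knob is centred over the origin, and the top crop shows the compartment covered with the grip in line. I descend on the grip.

```bash
python3 -m handwheel '[[5,0,30,0,0.7],[5,0,65,0,0.7],[5,0,95,0,0.7],[5,0,112,0,0.7],[5,0,112,0,0.7],[5,0,112,0,0.2],[5,0,112,0,0.2],[5,0,112,0,0.2]]' 60; python3 -m handwheel '[[0,0,0,0,0],[0,0,0,0,0],[0,0,0,0,0],[0,0,0,0,0]]' 60; python3 -c "
from h import *
to(press([-.092,-.084,.038]))"
```

```text
clock: 4.85
tcp_pos: [0.45, 0.187, 0.0394]
orientation: [-0.0, 0.792, 0.611, 0.001]
wrist_force: [1.6, 1.8, -2.0]
finger_gap: 0.0201
grip_force: 58.6
clock: 5.25
tcp_pos: [0.4499, 0.1869, 0.0389]
orientation: [-0.0, 0.792, 0.611, 0.001]
wrist_force: [-0.3, 4.6, 1.3]
finger_gap: 0.0199
grip_force: 58.9
shift [-2.3 -2.   0.9] turn 0.005 q [ 0.23  0.29 -0.49  0.79  0.    2.06] F [-0.3  4.6  1.3] press-frame tcp [-90.  -81.6  38.9] t 5.25
```

```bash
python3 -m handwheel '[[0,2.5,-8,0,0],[0,5.5,-15.5,0,0],[0,9.5,-23,0,0],[0,14,-30,0,0],[0,19,-36.5,0,0],[0,24.5,-42.5,0,0],[0,30.5,-48,0,0],[0,37.5,-53,0,0]]'; python3 -c "
from h import *
to(press([0,-.084,.108]))"
```

```text
clock: 6.05
tcp_pos: [0.4845, 0.1775, 0.0914]
orientation: [-0.001, 0.792, 0.611, -0.0]
wrist_force: [-2.8, 5.9, 1.4]
finger_gap: 0.0199
grip_force: 59.3
shift [ -2.5  54.1 -16.7] turn 0.005 q [ 0.19  0.29 -0.35  0.94  0.    2.02] F [-2.8  5.9  1.4] press-frame tcp [-54.1 -81.8  91.4] t 6.05
```

```bash
python3 -m handwheel '[[0,7,-4.5,0,0],[0,14.5,-8.5,0,0],[0,22,-11.5,0,0],[0,30,-14,0,0],[0,38,-15.5,0,0],[0,46,-17,0,0],[0,54.5,-17,0,0],[0,54.5,-17,0,0]]'
python3 - <<'E'
from h import *
to(press([0,-.084,.108]))
d=imaging.read_camera("scene"); np.savez("sc4.npz",**d)
cv2.imwrite("pics/s4.png",cv2.resize(d["color"][170:310,270:425],None,fx=4,fy=4))
c=imaging.read_camera("wrist"); cv2.imwrite("pics/w4.png",c["color"]); np.savez("w4.npz",**c)
E
```

```text
clock: 6.85
tcp_pos: [0.5401, 0.1626, 0.1095]
orientation: [0.001, 0.792, 0.61, 0.001]
wrist_force: [-1.3, 3.3, 8.6]
finger_gap: 0.0201
grip_force: 60.0
shift [-2.2 -3.3  1.5] turn 0.004 q [ 0.15  0.35 -0.2   1.01 -0.    1.98] F [-1.3  3.3  8.6] press-frame tcp [  3.3 -81.8 109.5] t 6.85
```

View pics/s4.png

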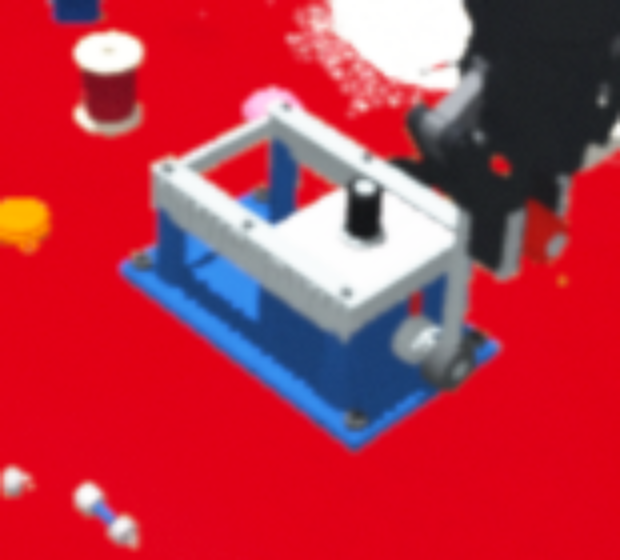

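View pics/w4.png

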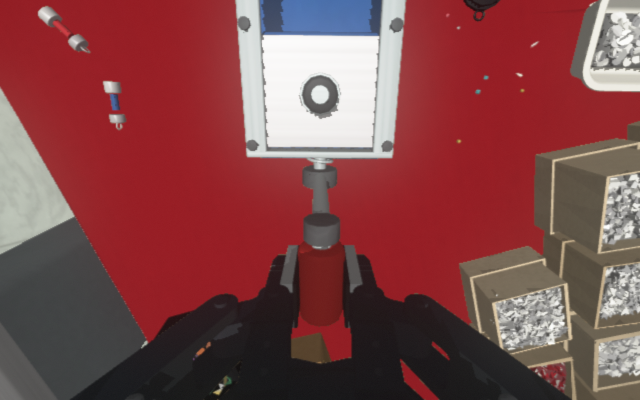

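The cover stays home and the lever is about upright. In the wrist view the hub is at (320,178), the lever's end at (321,230), the grip at (321,285) and the knob at (320,95). I measure the lean from this view.

Run:
```python
from h import *
c=dict(np.load("w4.npz")); W=(world(c)-O)@PR*1000
z=W[...,2]; hsv=cv2.cvtColor(c["color"],cv2.COLOR_BGR2HSV); v,u=np.mgrid[:400,:640]
def st(n,m):
    X=W[m]; print(n,m.sum(),"u",u[m].min(),u[m].max(),"x min/max/med",np.percentile(X[:,0],[1,99,50]).round(1),"y",np.median(X[:,1]).round(1),"z",np.percentile(X[:,2],[50,99]).round(1))
B=lambda a,b,cc,d:(v>=a)&(v<b)&(u>=cc)&(u<d)
st("knob",B(70,120,295,345)&(z>85)&(z<105))
st("hub",B(165,190,295,345)&(z>15)&(z<55))
st("lever",B(190,214,300,345)&(z>40)&(z<115))
st("end",B(214,243,295,350)&(z>100))
st("grip",B(245,325,290,355)&(z>110)&(hsv[...,1]>150))
for vv in range(168,240,6):
    m=B(vv,vv+1,290,350)&(z>15); 
    if m.any(): print(vv,u[m].min(),u[m].max(),W[m].min(0).round(1),W[m].max(0).round(1))
f=B(60,160,230,410)&(z>71)&(z<80); X=W[f]; print("rails x",np.percentile(X[:,0],[1,99]))
```

```text
knob 1076 u 301 337 x min/max/med [-5.7 10.3  2.1] y 3.0 z [97.5 99.2]
hub 635 u 302 336 x min/max/med [-10.5  14.5   2. ] y -50.6 z [41.1 53.2]
lever 332 u 312 329 x min/max/med [-1.6  7.   2.7] y -50.3 z [100.1 114.7]
end 1042 u 302 340 x min/max/med [-4.8 11.2  3.2] y -50.9 z [133.3 136.6]
grip 3358 u 298 344 x min/max/med [-6.9 13.2  3.2] y -77.0 z [136.7 139.3]
168 303 335 [ -9.7 -48.8  33.2] [ 13.7 -47.9  37.2]
174 302 336 [-10.5 -53.   34.6] [ 14.5 -49.6  48. ]
180 302 336 [-10.6 -57.6  34.5] [ 14.6 -49.7  62.9]
186 305 333 [ -8.2 -60.8  39.5] [ 12.2 -49.4  77.2]
192 313 326 [ -1.4 -52.   80.8] [  6.3 -49.6  88.4]
198 313 327 [ -1.2 -52.4  90.6] [  6.7 -49.5  98.9]
204 312 328 [ -1.5 -52.8  99.4] [  7.  -49.4 108.6]
210 312 328 [ -1.3 -52.4 109.2] [  6.8 -49.1 117.5]
216 305 336 [ -4.1 -49.5 124.1] [ 10.  -48.8 125.9]
222 303 339 [ -4.7 -50.  129.6] [ 11.1 -48.6 133. ]
228 303 339 [ -4.8 -53.1 129.4] [ 11.1 -49.8 136.6]
234 303 339 [ -4.7 -55.7 129.8] [ 11.2 -52.5 136.5]
rails x [-40.19368232  44.58925202]
```

```bash
python3 -m handwheel '[[0,-0.6,0,0,0],[0,-1.3,0,0,0],[0,-1.3,0,0,0],[0,-1.3,0,0,0]]'
python3 - <<'E'
from h import *
to(press([.0018,-.084,.108]))
c=imaging.read_camera("wrist")
W=(world(c)-O)@PR*1000; z=W[...,2]; v,u=np.mgrid[:400,:640]
B=lambda a,b,cc,d:(v>=a)&(v<b)&(u>=cc)&(u<d)
for n,m in dict(hub=B(174,182,295,345)&(z>15)&(z<46),end=B(222,236,295,350)&(z>100),knob=B(70,120,295,345)&(z>85)&(z<105)).items(): print(n,W[m][:,0].min(),W[m][:,0].max(),W[m][:,0].min()/2+W[m][:,0].max()/2,np.median(W[m][:,1]))
print(sensors.get_state()["grip_force"])
E
```

```text
clock: 7.35
tcp_pos: [0.5377, 0.1633, 0.1095]
orientation: [0.001, 0.792, 0.611, 0.001]
wrist_force: [-0.6, 3.2, 8.0]
finger_gap: 0.02
grip_force: 59.9
shift [-2.2  0.9  1.5] turn 0.004 q [ 0.15  0.35 -0.21  1.01 -0.    1.98] F [-0.6  3.2  8. ] press-frame tcp [  0.9 -81.8 109.5] t 7.35
hub -10.416322434471883 14.78627273788335 2.184975151705733 -53.63606040718032
end -6.775631199665836 9.263830544584632 1.2440996724593982 -51.10554740390858
knob -6.339990770092462 10.838232060936395 2.2491206454219665 2.9654582002924745
59.92427587509155
```

```bash
python3 -m handwheel '[[0,0.8,0,0,0],[0,0.8,0,0,0],[0,0.8,0,0,0],[0,0.8,0,0,0],[0,0.8,0,0,0],[0,0.8,0,0,0]]'
python3 - <<'E'
from h import *
to(press([.0018,-.084,.108]))
c=imaging.read_camera("wrist")
W=(world(c)-O)@PR*1000; z=W[...,2]; v,u=np.mgrid[:400,:640]
B=lambda a,b,cc,d:(v>=a)&(v<b)&(u>=cc)&(u<d)
for n,m in dict(hub=B(174,182,295,345)&(z>15)&(z<46),end=B(222,236,295,350)&(z>100),knob=B(70,120,295,345)&(z>85)&(z<105)).items(): print(n,W[m][:,0].min()/2+W[m][:,0].max()/2,np.median(W[m][:,1]))
E
```

```text
clock: 8.0
tcp_pos: [0.5385, 0.163, 0.1095]
orientation: [0.001, 0.792, 0.611, 0.001]
wrist_force: [-1.3, 2.0, 7.9]
finger_gap: 0.0201
grip_force: 59.9
shift [-2.2  0.1  1.5] turn 0.004 q [ 0.15  0.35 -0.2   1.01 -0.    1.98] F [-1.3  2.   7.9] press-frame tcp [  1.7 -81.8 109.5] t 8.0
hub 2.3171230523859485 -53.551370600632005
end 2.059489509918691 -51.01623381920711
knob 2.323718323235734 2.9683075753032035
```

The lever's end is within 0.3 mm of straight over the hub, the grip is held firmly, the cover is home, and the bottle and spool were not touched. I'm handing in.

```bash
python3 -c "
from h import *
print(workorder.hand_in())"
```

```text
the job is handed in; nothing more can be done
None
```

I handed the job in at about 8 s with the cover fully home and the lever held upright by its grip (end measured within 0.3 mm of straight above the pivot); the arm stayed clear of the bottle and spool.

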